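Unwind the vegetable press and hold its basket tipped to drain

TASK

The screw press for vegetables has just been rinsed. Wind its crank anticlockwise (seen from above) through full turns until the pressing plate stands clear above the basket, draw the perforated basket by its grip out of the press from under the plate, and hold it up over the drip pan to drain, tipped on its side by at least 60 degrees from upright, its middle over the middle of the pan and at least 15 cm above the table. Finish while still holding it there; do not let go or set it down, and leave the other things on the table alone.

Things in the scene. Friction and masses are not known exactly. Their poses are not given: they have to be found in the camera images.
- press: Stainless screw press, fixed to the table: base plate 118 x 196 mm, two posts of 13 mm at local y = +80 and -80 mm, joined by a bridge 26 mm wide (x), 190 mm long (y), z 137 to 153 mm (nuts to 167 mm). Origin: on the screw's axis at table height; z up. The basket is drawn out towards local -x
- seat (a point): Centre of the floor of the round dish in which the basket stands, on the press's axis, 12 mm above the table. The dish's rim lies 9 mm higher (21 mm above the table), so the basket must be lifted at least 9 mm before it can be drawn out; the dish is 3 mm wider all round than the basket's foot
- crank (a joint): Angle of the hand crank on top of the screw, in rad, 0 to 22.4; grows anticlockwise seen from above. At 0 the arm points along the press's +x; the knob's axis is 50 mm from the screw's axis. One turn raises plate, screw and crank together by 10 mm; the screw stays where it is left. Turning takes about 2 to 3 N at the knob
- plate (a joint): Height of the pressing plate (78 mm across) in m above its lowest place, 0 to 0.036. At 0 it stands inside the basket, 12 mm below the rim (4 mm clear all round); at 0.021 it stands 9 mm above the rim of the seated basket, just enough to lift the basket out of its dish; higher gives more room. Starts between 0 and 0.005
- knob_mid (a point): Middle of the black upright crank knob, which revolves freely on its pin: 22 mm across, 41 mm high, this point 22 mm above its foot. It stands 207 mm above the table with the plate at 0 and rises with the plate; the crank arm's top lies 24 mm below this point
- basket: Loose round stainless basket, perforated, open at the top, 93 mm across (rim 97 mm), 75 mm high, wall 3.5 mm, 0.26 kg. Origin: centre of its underside; z points out of its mouth. Its grip points along its own -x, which at the start is the press's -x, within 0.12 rad
- basket_grip (a point): Middle of the basket's black grip: an upright block 26 mm (radial, basket x) x 14 mm (basket y) x 50 mm (z), 110 mm from the basket's axis, joined to it by two steel bars 8 mm wide, 14 mm above and below this point. Pinch it across the 14 mm from above; basket in its dish, this point is 56 mm above the table
- basket_mid (a point): Middle of the basket, on its axis, 37.5 mm above its underside
- drip_pan: Loose shallow stainless tray 200 x 270 mm (x, y), 31 mm high, on the table to the right of the press. Origin: centre of its underside, z up
- chilli_shaker: Bystander: glass shaker, 65 mm across, 100 mm high; origin under its middle
- olive_jar: Bystander: glass jar with black lid, 64 mm across, 94 mm high; origin under its middle
- tomato_b: Bystander: tomato, 74 mm; origin under its middle
- lemon: Bystander: lemon, 71 mm; origin under its middle
- dough_docker: Bystander: spiked dough roller with handle, 171 x 133 x 46 mm; origin under its middle

How it is judged:
By the outcome, as a careful person would: the job done as asked, in the order asked, and still so for the second after the job is handed in, while the arm keeps its last pose, push and grip.
It also fails if it takes over 66 s, if anything falls off the work surface, if the arm or the gripper's body presses on something with over 40 N, if the wrist force passes 120 N, or if a joint passes its speed limit or range.

ROBOT

A 6-joint arm with a two-finger parallel gripper is mounted at the origin on a cart in front of the work surface, level with it; the furniture and walls round the work are solid. World frame = base frame: x ahead of the robot, y to its left, z up, the work surface at z = 0. Lengths are in mm, angles in rad, forces in N, time in s.
With the tool pointing down it reaches from about 350 to 975 mm from the base axis. Payload 7.1 kg.
Tool frame: the origin (TCP) lies midway between the tips of the shut fingers; the grasp point (between the pads) lies ctrl.grip_point_offset behind it (ctrl.grip_point_offset is the distance from the TCP to the grasp point, in mm); z points along the fingers, y is the line along which they close (so a half turn about z gives the same grasp; the last joint's range is limited). The gripper opens to 88 mm and grips with 3 to 60 N. Pads are 20 mm wide; open, the fingers measure 115 mm over their backs; the gripper's body (75 mm by 178 mm) begins 61 mm behind the grasp point.
Start: joints at [-1.268, 0.423, 1.63, -0, 1.089, -0.019], TCP at [197.689, -592.894, 222.675] pointing down, gripper open.
Joint ranges: [-3, 3], [-0.9, 2.11], [0.09, 2.58], [-1.31, 4.45], [0.11, 2.69], [-2.54, 2.54]. Speed limits (rad/s): [2.39, 2.39, 3.01, 3.14, 3.14, 3.14].

INTERFACE

Orientations are given as a rotation vector (axis times angle).
In Python, from workcell import ctrl gives the robot as it stands.
- The arm moves only by the tool apply_moves, never from a script. Its argument "targets" is a list of rows, each an object of numbers: "tx", "ty", "tz": the shift along the world's x, y, z in m; "spin": the turn about the world's z in degrees. In form: [{"tx": .., "ty": .., "tz": .., "spin": ..}, ...]. A call has exactly 8 rows; each row is the pose to reach, as a shift and turn from the pose commanded when the call began; what a row does not reach only later rows make up. A row lasts 1/10 s, in which the tool goes at most 50 mm and 8.59 degrees, less where a joint would pass 70% of its speed; a pose out of reach is approached as far as the arm can. A call with a gripper value outside its range is refused whole. "gripper" is the closure, from -1 (fully open) to 1 (shut), set as the call begins (left out, the last holds). The fingers move at their own pace and stop on an object; the grip force is fixed at half the most. Time passes only in rows, so rows that repeat a pose let the fingers close, or fill a call up. It gives the time, the measured TCP pose, the force, the opening and the grip force at its end, in the units of the state.
- ctrl.get_obs(): the state, without advancing time (a new reading comes with each control period).
- ctrl.get_image(name): name is "scene" or "top"; returns the picture (480x640x3 uint8, red, green, blue); there is no depth.
- ctrl.get_calibration(name): a dict with "fov_y" (degrees; the focal length in pixels is half the picture's height over the tangent of half this angle, whatever the lens; pixels are square), "cx", "cy" (the principal point, pixels), "rvec" (rotation vector, rad) and "tvec" (3), from world to camera coordinates, as OpenCV has them. Camera axes: x right, y down, z forward; pixel columns grow to the right and rows downward; lengths in mm; the calibration is good to about 2 mm. A picture is of the moment at which its call begins. get_calibration takes no time and is no camera call.
- ctrl.close_job(): hands the job in; it is judged then, once.
Trained networks look in the newest picture that a camera, given by its name, has taken for a name from the list of things; names that differ only in an ending like _2 or _b are one class to them, and where a whole thing is asked for, a point or a joint stands for the part that bears it (a point fixed in the world has none). Each returns a list of dicts, best first, with "score" (0 to 1); they miss things now and then, are a little off and sometimes report something else, mostly with a low value. They report only what shows in the picture. A call takes as long as a camera call.
- ctrl.outline_of(name, camera): "pixels" (480x640 bool, what is visible of it) and "box" ([left, top, right, bottom] in pixels, round what is visible of it).
- ctrl.pinpoint(name, camera): "uv" ([column, row] in pixels: a listed point, or the origin of a listed thing).
The state is a dict: "t": time; "qpos": joint angles; "qvel": joint speeds; "joint_torque": joint torques, N m; "ee_pos": TCP position; "orientation": TCP orientation; "ft_force": force on the tool from outside, world axes, zero at the start; "moment": the same for the moment, N m; "width": finger opening in mm; "grasp_force": force on a finger pad.
Only numpy, scipy, OpenCV 4.12 (cv2) and the standard library are available. Lean on these libraries where they do the work, as an engineer would, in place of code of your own. Each camera call takes 0.05 s, during which the arm holds its last target. There are 200 camera calls.

## Working session

There is one attempt and no reset: what is moved stays moved. The work goes in short steps, Python scripts to look and compute and a tool call to move; the robot and the scene stay as the last step left them, time stands still between calls to the robot, and variables do not carry over. Pictures are saved under pics/ and viewed, at most 10 in all, crops included, and the job is handed in when it is done.

Besides the shell and the picture viewer there is one more tool, called after "Emit:" as name([rows], argument=value, ...), one row to a line, values as JSON. apply_moves: Moves the arm, as the interface text tells. Its arguments: {"type":"object","properties":{"targets":{"type":"array"},"gripper":{"type":"number"}},"required":["targets"]}

```bash
mkdir -p pics; cat > h.py <<'E'
import numpy as np, cv2
from workcell import ctrl
def cal(c):
    k=ctrl.get_calibration(c); f=240/np.tan(np.radians(k["fov_y"])/2)
    R=cv2.Rodrigues(np.array(k["rvec"],float))[0]; return f,k["cx"],k["cy"],R,np.array(k["tvec"],float).ravel()
def ray(c,uv):
    f,cx,cy,R,t=cal(c); d=R.T@np.array([(uv[0]-cx)/f,(uv[1]-cy)/f,1]); return -R.T@t,d/np.linalg.norm(d)
def atz(c,uv,z):
    o,d=ray(c,uv); return o+d*(z-o[2])/d[2]
def tri(a,b):
    A=np.zeros((3,3));B=np.zeros(3)
    for c,uv in(("scene",a),("top",b)):
        o,d=ray(c,uv);P=np.eye(3)-np.outer(d,d);A+=P;B+=P@o
    return np.linalg.solve(A,B)
def proj(c,p):
    f,cx,cy,R,t=cal(c); q=R@np.array(p,float)+t; return np.array([cx+f*q[0]/q[2],cy+f*q[1]/q[2]])
E
python3 - <<'E'
from h import *
np.set_printoptions(precision=1,suppress=True)
for c in("scene","top"):
    cv2.imwrite(f"pics/{c}0.png",ctrl.get_image(c)[:,:,::-1])
    print(c,cal(c)[0],ray(c,(320,240)))
for n in["press","seat","knob_mid","basket_grip","basket_mid","drip_pan","basket","chilli_shaker","olive_jar","tomato_b","lemon","dough_docker"]:
    r=[ctrl.pinpoint(n,c)[:1] for c in("scene","top")]
    print(n,[(np.array(x[0]["uv"]),x[0]["score"]) if x else None for x in r],end=" ")
    if r[0] and r[1]: print(tri(r[0][0]["uv"],r[1][0]["uv"]),end="")
    print()
o=ctrl.get_obs();print({k:np.round(v,3) for k,v in o.items()},ctrl.grip_point_offset)
E
```

```text
scene 486.91252694075774 (array([-566.4,  729.8,  787.8]), array([ 0.8, -0.5, -0.4]))
top 507.61981151398294 (array([ 427.7,  -42.3, 1476.8]), array([ 0.2,  0. , -1. ]))
press [(array([277.4, 308.6]), 0.69), (array([254.2, 266.9]), 0.87)] [568.8 176.3  -3.9]
seat [None, (array([253.7, 267.1]), 0.65)] 
knob_mid [(array([260.3, 244.2]), 0.62), (array([229.2, 252.7]), 0.5)] [583.7 211.5 211.9]
basket_grip [(array([315.4, 289.2]), 0.68), (array([285.1, 285.8]), 0.95)] [511.7  77.4  61.4]
basket_mid [(array([275. , 294.3]), 0.97), (array([253.6, 267.7]), 0.74)] [565.4 176.4  46.3]
drip_pan [(array([392.4, 285.7]), 0.95), (array([382.2, 299.3]), 0.97)] [ 484.2 -198.8    4.2]
basket [(array([278.2, 302.7]), 0.91), (array([253.1, 269.3]), 0.76)] [559.9 176.2  21.2]
chilli_shaker [(array([293.3, 264.2]), 0.8), (array([317.3, 196.7]), 0.63)] [783.8  -0.5   5. ]
olive_jar [(array([180.1, 313.4]), 0.82), (array([253.3, 267.9]), 0.74)] [615.  312.3  -6.4]
tomato_b [(array([216.3, 350.3]), 0.79), (array([170.5, 303.4]), 0.76)] [455.7 411.3   8. ]
lemon [None, (array([355.7, 212.6]), 0.83)] 
dough_docker [None, (array([250.4, 265.5]), 0.7)] 
{'t': np.float64(1.3), 'qpos': array([-1.3,  0.4,  1.6, -0. ,  1.1, -0. ]), 'qvel': array([ 0., -0., -0., -0., -0.,  0.]), 'joint_torque': array([  0. , -54.5, -27.4,   0.1,   0. ,  -0. ]), 'ee_pos': array([ 197.7, -592.9,  222.6]), 'orientation': array([-3.1, -0.5,  0. ]), 'ft_force': array([-0.8, -0.8,  0.9]), 'moment': array([ 0.1,  0.1, -0. ]), 'grasp_force': np.float64(0.0), 'width': np.float64(88.209)} 18.700000000000003
```

View pics/scene0.png

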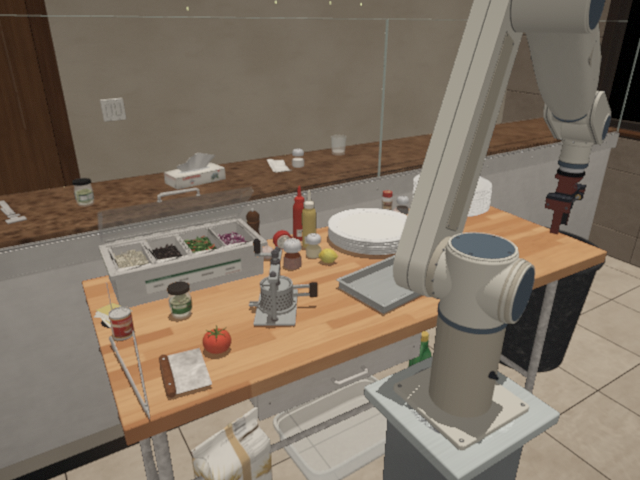

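View pics/top0.png

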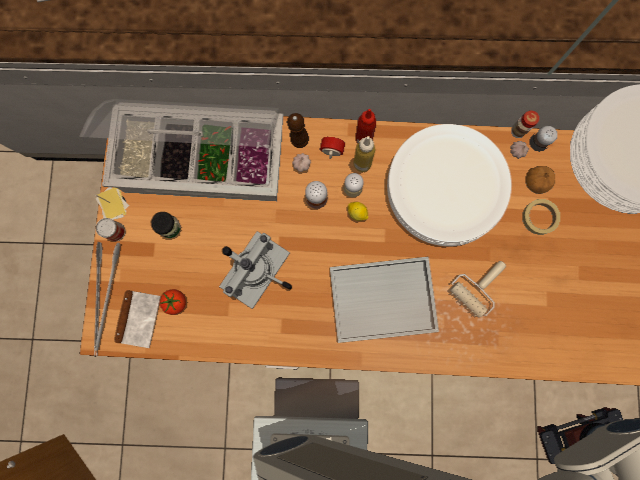

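The top view shows the press at about (255,268), its grip at lower right (287,286) and a dark knob at about (227,251). The pan is at (384,299) with the dough docker to its right (478,290). I'll enlarge both crops.

```bash
python3 - <<'E'
import cv2,numpy as np
a=cv2.imread("pics/top0.png")[220:320,205:305]; b=cv2.imread("pics/scene0.png")[235:335,235:335]
cv2.imwrite("pics/c0.png",np.hstack([cv2.resize(x,(400,400),interpolation=cv2.INTER_CUBIC) for x in(a,b)]))
E
```

```text
(no output)
```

View pics/c0.png

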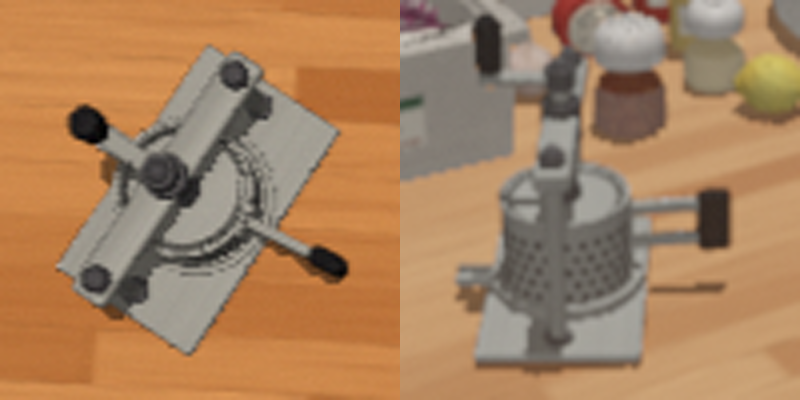

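The top crop shows knob top at full-image (227,250.5), bridge nuts at (263.8,238) and (229.3,289), and grip at (287,286). In the scene view the knob middle is about (256.8,246) and the grip about (313.3,289.5).

```bash
python3 - <<'E'
from h import *
np.set_printoptions(precision=1,suppress=True)
a=atz("top",(263.8,238),165);b=atz("top",(229.3,289),165);print(a,b,(a+b)/2,np.linalg.norm((a-b)[:2]))
d=(a-b)[:2];print("yaw x",np.degrees(np.arctan2(d[1],d[0]))+90)
k=tri((256.8,246),(227.3,251));g=tri((313.3,289.5),(287,286));print(k,g,atz("top",(227,250.5),226),atz("top",(287,286),81))
for n,z in(("knob_mid",208),("basket_grip",56),("basket_mid",60),("press",0),("seat",12),("crank",0)):
  for i in range(1):
    r=ctrl.pinpoint(n,"top")
    if r: print(n,r[0]["uv"],r[0]["score"],atz("top",r[0]["uv"],z))
r=ctrl.outline_of("drip_pan","top")[0];m=r["pixels"].astype(np.uint8)
q=cv2.boxPoints(cv2.minAreaRect(cv2.findContours(m,0,1)[0][0]));w=np.array([atz("top",p,28) for p in q]);print(w,w.mean(0))
for n in("knob_mid","basket_grip"):
  r=ctrl.outline_of(n,"top"); print(n,[(x["box"],x["score"]) for x in r[:2]])
# rough edges of table
E
```

```text
[631.2 132.9 165. ] [495.5 215.8 165. ] [563.3 174.4 165. ] 159.0872825945526
yaw x 58.56452916986547
[589.3 218.9 205.6] [514.6  76.7  58. ] [587.7 215.1 226. ] [512.6  74.   81. ]
knob_mid [229.2, 252.7] 0.5 [584.6 212.9 208. ]
basket_grip [285.1, 285.8] 0.95 [514.5  81.4  56. ]
basket_mid [253.6, 267.7] 0.74 [562.4 171.6  60. ]
press [254.2, 266.9] 0.87 [570.5 179.    0. ]
seat [253.7, 267.1] 0.65 [568.7 178.6  12. ]Traceback (most recent call last):
  File "<stdin>", line 8, in <module>
ValueError: it knows: basket, basket_grip, basket_mid, chilli_shaker, dough_docker, drip_pan, knob_mid, lemon, olive_jar, press, seat, tomato
```

```bash
python3 - <<'E'
from h import *
np.set_printoptions(precision=3,suppress=True)
r=ctrl.outline_of("drip_pan","top")[0];m=r["pixels"].astype(np.uint8)
q=cv2.boxPoints(cv2.minAreaRect(max(cv2.findContours(m,0,1)[0],key=len)));w=np.array([atz("top",p,28) for p in q]);print(w,w.mean(0))
for n in("knob_mid","basket_grip"):
  r=ctrl.outline_of(n,"top"); print(n,[(x["box"],x["score"]) for x in r[:2]])
o=ctrl.get_obs();R=cv2.Rodrigues(o["orientation"])[0];print(R,np.degrees(np.arctan2(R[1,1],R[0,1])),o["ee_pos"])
E
```

```text
[[ 574.844  -40.249   28.   ]
 [ 614.149 -327.452   28.   ]
 [ 400.746 -349.596   28.   ]
 [ 362.403  -68.928   28.   ]] [ 488.035 -196.556   28.   ]
knob_mid [([220.4, 231.1, 289.5, 306.4], 0.58), ([220.1, 247.7, 232.0, 255.7], 0.51)]
basket_grip [([230.4, 255.3, 290.9, 288.3], 0.83)]
[[ 0.949  0.316 -0.   ]
 [ 0.316 -0.949 -0.   ]
 [-0.    -0.    -1.   ]] -71.5594698537748 [ 197.697 -592.896  222.674]
```

Emit:
apply_moves([
  {"tx": 0.0, "ty": 0.02, "tz": 0.04, "spin": 0},
  {"tx": 0.03, "ty": 0.06, "tz": 0.06, "spin": 3},
  {"tx": 0.05, "ty": 0.1, "tz": 0.06, "spin": 6},
  {"tx": 0.07, "ty": 0.14, "tz": 0.06, "spin": 10},
  {"tx": 0.09, "ty": 0.18, "tz": 0.06, "spin": 14},
  {"tx": 0.11, "ty": 0.22, "tz": 0.06, "spin": 18},
  {"tx": 0.13, "ty": 0.26, "tz": 0.06, "spin": 22},
  {"tx": 0.15, "ty": 0.3, "tz": 0.06, "spin": 26},
], gripper=-1)

```text
t: 2.5
ee_pos: [348.2, -291.3, 282.9]
orientation: [2.906, 1.191, 0.001]
ft_force: [0.6, 1.0, -0.1]
width: 87.8
grasp_force: 0.0
```

Emit:
apply_moves([
  {"tx": 0.02, "ty": 0.045, "tz": 0, "spin": 2},
  {"tx": 0.04, "ty": 0.09, "tz": 0, "spin": 4},
  {"tx": 0.06, "ty": 0.135, "tz": 0, "spin": 6},
  {"tx": 0.08, "ty": 0.18, "tz": 0, "spin": 8},
  {"tx": 0.1, "ty": 0.22, "tz": 0, "spin": 10},
  {"tx": 0.12, "ty": 0.26, "tz": 0, "spin": 12},
  {"tx": 0.14, "ty": 0.3, "tz": 0, "spin": 14},
  {"tx": 0.16, "ty": 0.34, "tz": 0, "spin": 15.6},
])

```text
t: 3.3
ee_pos: [508.3, 49.0, 282.9]
orientation: [2.718, 1.574, 0.001]
ft_force: [-0.0, -0.7, 1.7]
width: 87.7
grasp_force: 0.0
```

Emit:
apply_moves([
  {"tx": 0.02, "ty": 0.04, "tz": 0, "spin": 0},
  {"tx": 0.04, "ty": 0.08, "tz": 0, "spin": 0},
  {"tx": 0.06, "ty": 0.12, "tz": 0, "spin": 0},
  {"tx": 0.075, "ty": 0.15, "tz": 0, "spin": 0},
  {"tx": 0.08, "ty": 0.165, "tz": 0, "spin": 0},
  {"tx": 0.0803, "ty": 0.1699, "tz": 0, "spin": 0},
  {"tx": 0.0803, "ty": 0.1699, "tz": 0, "spin": 0},
  {"tx": 0.0803, "ty": 0.1699, "tz": 0, "spin": 0},
])

```text
t: 4.1
ee_pos: [587.4, 215.7, 282.7]
orientation: [2.721, 1.571, -0.001]
ft_force: [-0.6, -0.3, -0.1]
width: 87.7
grasp_force: 0.0
```

Emit:
apply_moves([
  {"tx": 0, "ty": 0, "tz": -0.02, "spin": 0},
  {"tx": 0, "ty": 0, "tz": -0.04, "spin": 0},
  {"tx": 0, "ty": 0, "tz": -0.06, "spin": 0},
  {"tx": 0, "ty": 0, "tz": -0.075, "spin": 0},
  {"tx": 0, "ty": 0, "tz": -0.085, "spin": 0},
  {"tx": 0, "ty": 0, "tz": -0.0915, "spin": 0},
  {"tx": 0, "ty": 0, "tz": -0.0915, "spin": 0},
  {"tx": 0, "ty": 0, "tz": -0.0915, "spin": 0},
])

```text
t: 4.9
ee_pos: [588.4, 217.1, 191.8]
orientation: [2.72, 1.572, 0.001]
ft_force: [0.4, 0.1, 1.5]
width: 88.0
grasp_force: 0.0
```

```bash
cat > pic.py <<'E'
import sys
from h import *
n=sys.argv[1];o=[]
for c in("scene","top"):
    a=ctrl.get_image(c)[:,:,::-1]; p=ctrl.get_obs()["ee_pos"]; u,v=proj(c,np.array(p)-[0,0,float(sys.argv[2])]).astype(int)
    h=int(sys.argv[3]); x=np.clip(u-h,0,640-2*h);y=np.clip(v-h,0,480-2*h);print(c,(x,y),400/2/h)
    o.append(cv2.resize(np.ascontiguousarray(a[y:y+2*h,x:x+2*h]),(400,400),interpolation=cv2.INTER_CUBIC))
cv2.imwrite(f"pics/{n}.png",np.hstack(o))
E
python3 pic.py k1 0 50
```

```text
scene (np.int64(207), np.int64(200)) 4.0
top (np.int64(178), np.int64(201)) 4.0
```

View pics/k1.png

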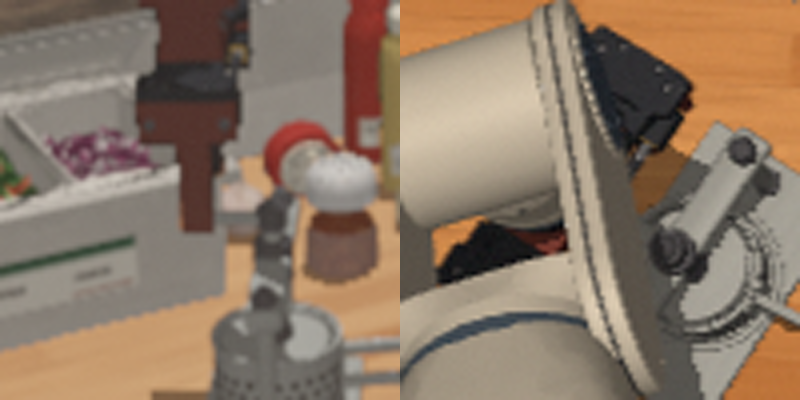

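The knob (scene 257,246) is hidden behind the finger at (257,243), so the gripper straddles it with no contact force. Closing now.

Emit:
apply_moves([
  {"tx": 0, "ty": 0, "tz": 0, "spin": 0},
  {"tx": 0, "ty": 0, "tz": 0, "spin": 0},
  {"tx": 0, "ty": 0, "tz": 0, "spin": 0},
  {"tx": 0, "ty": 0, "tz": 0, "spin": 0},
  {"tx": 0, "ty": 0, "tz": 0, "spin": 0},
  {"tx": 0, "ty": 0, "tz": 0, "spin": 0},
  {"tx": 0, "ty": 0, "tz": 0, "spin": 0},
  {"tx": 0, "ty": 0, "tz": 0, "spin": 0},
], gripper=1)

```text
t: 5.8
ee_pos: [588.0, 217.0, 191.1]
orientation: [2.72, 1.572, -0.0]
ft_force: [0.4, -0.6, 0.0]
width: 27.1
grasp_force: 0.0
```

Emit:
apply_moves([
  {"tx": 0, "ty": 0, "tz": 0, "spin": 0},
  {"tx": 0, "ty": 0, "tz": 0, "spin": 0},
  {"tx": 0, "ty": 0, "tz": 0, "spin": 0},
  {"tx": -0.0095, "ty": 0.0043, "tz": 0.0003, "spin": 0},
  {"tx": -0.0198, "ty": 0.0064, "tz": 0.0007, "spin": 0},
  {"tx": -0.0302, "ty": 0.0064, "tz": 0.001, "spin": 0},
  {"tx": -0.0405, "ty": 0.0043, "tz": 0.0013, "spin": 0},
  {"tx": -0.05, "ty": 0, "tz": 0.0017, "spin": 0},
])

```text
t: 6.6
ee_pos: [536.7, 217.2, 192.9]
orientation: [-2.719, -1.572, -0.0]
ft_force: [3.0, 0.0, -2.3]
width: 21.2
grasp_force: 30.0
```

```bash
python3 - <<'E'
from h import *
o=ctrl.get_obs();print(o["ee_pos"],o["ft_force"],o["moment"],o["width"],o["grasp_force"])
E
```

```text
[536.70861958 217.19236354 192.92466627] [ 2.9743877   0.02212476 -2.34670919] [-0.05013829 -0.54403142  0.01582525] 21.210640777759533 29.999635198619217
```

Emit:
apply_moves([
  {"tx": -0.0104, "ty": -0.0079, "tz": 0.0004, "spin": 0},
  {"tx": -0.0183, "ty": -0.0183, "tz": 0.0008, "spin": 0},
  {"tx": -0.0233, "ty": -0.0304, "tz": 0.0012, "spin": 0},
  {"tx": -0.025, "ty": -0.0433, "tz": 0.0017, "spin": 0},
  {"tx": -0.0233, "ty": -0.0562, "tz": 0.0021, "spin": 0},
  {"tx": -0.0183, "ty": -0.0683, "tz": 0.0025, "spin": 0},
  {"tx": -0.0104, "ty": -0.0787, "tz": 0.0029, "spin": 0},
  {"tx": 0, "ty": -0.0866, "tz": 0.0033, "spin": 0},
])

```text
t: 7.4
ee_pos: [538.8, 129.5, 196.2]
orientation: [-2.72, -1.57, -0.0]
ft_force: [0.9, 8.9, -2.9]
width: 21.2
grasp_force: 30.0
```

Emit:
apply_moves([
  {"tx": 0.0121, "ty": -0.005, "tz": 0.0004, "spin": 0},
  {"tx": 0.025, "ty": -0.0067, "tz": 0.0008, "spin": 0},
  {"tx": 0.0379, "ty": -0.005, "tz": 0.0012, "spin": 0},
  {"tx": 0.05, "ty": 0, "tz": 0.0017, "spin": 0},
  {"tx": 0.0604, "ty": 0.0079, "tz": 0.0021, "spin": 0},
  {"tx": 0.0683, "ty": 0.0183, "tz": 0.0025, "spin": 0},
  {"tx": 0.0733, "ty": 0.0304, "tz": 0.0029, "spin": 0},
  {"tx": 0.075, "ty": 0.0433, "tz": 0.0033, "spin": 0},
])

```text
t: 8.2
ee_pos: [612.5, 172.6, 199.3]
orientation: [-2.72, -1.571, 0.007]
ft_force: [-7.8, -3.2, 5.6]
width: 21.1
grasp_force: 30.0
```

Emit:
apply_moves([
  {"tx": -0.0017, "ty": 0.0129, "tz": 0.0004, "spin": 0},
  {"tx": -0.0067, "ty": 0.025, "tz": 0.0008, "spin": 0},
  {"tx": -0.0146, "ty": 0.0354, "tz": 0.0012, "spin": 0},
  {"tx": -0.025, "ty": 0.0433, "tz": 0.0017, "spin": 0},
  {"tx": -0.0371, "ty": 0.0483, "tz": 0.0021, "spin": 0},
  {"tx": -0.05, "ty": 0.05, "tz": 0.0025, "spin": 0},
  {"tx": -0.0629, "ty": 0.0483, "tz": 0.0029, "spin": 0},
  {"tx": -0.075, "ty": 0.0433, "tz": 0.0033, "spin": 0},
])

```text
t: 9.0
ee_pos: [536.8, 217.4, 202.9]
orientation: [-2.719, -1.572, -0.001]
ft_force: [4.5, -1.6, -1.9]
width: 21.1
grasp_force: 30.0
```

Emit:
apply_moves([
  {"tx": -0.0104, "ty": -0.0079, "tz": 0.0004, "spin": 0},
  {"tx": -0.0183, "ty": -0.0183, "tz": 0.0008, "spin": 0},
  {"tx": -0.0233, "ty": -0.0304, "tz": 0.0012, "spin": 0},
  {"tx": -0.025, "ty": -0.0433, "tz": 0.0017, "spin": 0},
  {"tx": -0.0233, "ty": -0.0562, "tz": 0.0021, "spin": 0},
  {"tx": -0.0183, "ty": -0.0683, "tz": 0.0025, "spin": 0},
  {"tx": -0.0104, "ty": -0.0787, "tz": 0.0029, "spin": 0},
  {"tx": 0, "ty": -0.0866, "tz": 0.0033, "spin": 0},
])

```text
t: 9.8
ee_pos: [538.9, 129.5, 206.2]
orientation: [-2.72, -1.57, -0.0]
ft_force: [0.9, 7.7, -0.4]
width: 21.0
grasp_force: 30.0
```

Emit:
apply_moves([
  {"tx": 0.0121, "ty": -0.005, "tz": 0.0004, "spin": 0},
  {"tx": 0.025, "ty": -0.0067, "tz": 0.0008, "spin": 0},
  {"tx": 0.0379, "ty": -0.005, "tz": 0.0012, "spin": 0},
  {"tx": 0.05, "ty": 0, "tz": 0.0017, "spin": 0},
  {"tx": 0.0604, "ty": 0.0079, "tz": 0.0021, "spin": 0},
  {"tx": 0.0683, "ty": 0.0183, "tz": 0.0025, "spin": 0},
  {"tx": 0.0733, "ty": 0.0304, "tz": 0.0029, "spin": 0},
  {"tx": 0.075, "ty": 0.0433, "tz": 0.0033, "spin": 0},
])

```text
t: 10.6
ee_pos: [612.6, 172.8, 209.2]
orientation: [-2.72, -1.572, 0.007]
ft_force: [-8.9, -2.6, 7.3]
width: 20.8
grasp_force: 30.0
```

Emit:
apply_moves([
  {"tx": -0.0017, "ty": 0.0129, "tz": 0.0004, "spin": 0},
  {"tx": -0.0067, "ty": 0.025, "tz": 0.0008, "spin": 0},
  {"tx": -0.0146, "ty": 0.0354, "tz": 0.0012, "spin": 0},
  {"tx": -0.025, "ty": 0.0433, "tz": 0.0017, "spin": 0},
  {"tx": -0.0371, "ty": 0.0483, "tz": 0.0021, "spin": 0},
  {"tx": -0.05, "ty": 0.05, "tz": 0.0025, "spin": 0},
  {"tx": -0.0629, "ty": 0.0483, "tz": 0.0029, "spin": 0},
  {"tx": -0.075, "ty": 0.0433, "tz": 0.0033, "spin": 0},
])

```text
t: 11.4
ee_pos: [536.8, 217.4, 212.9]
orientation: [-2.719, -1.572, -0.001]
ft_force: [3.2, -0.9, 1.2]
width: 20.8
grasp_force: 30.0
```

Emit:
apply_moves([
  {"tx": -0.0104, "ty": -0.0079, "tz": 0.0004, "spin": 0},
  {"tx": -0.0183, "ty": -0.0183, "tz": 0.0008, "spin": 0},
  {"tx": -0.0233, "ty": -0.0304, "tz": 0.0012, "spin": 0},
  {"tx": -0.025, "ty": -0.0433, "tz": 0.0017, "spin": 0},
  {"tx": -0.0233, "ty": -0.0562, "tz": 0.0021, "spin": 0},
  {"tx": -0.0183, "ty": -0.0683, "tz": 0.0025, "spin": 0},
  {"tx": -0.0104, "ty": -0.0787, "tz": 0.0029, "spin": 0},
  {"tx": 0, "ty": -0.0866, "tz": 0.0033, "spin": 0},
])

```text
t: 12.2
ee_pos: [538.9, 129.5, 216.1]
orientation: [-2.721, -1.57, -0.001]
ft_force: [0.6, 8.2, 2.5]
width: 20.7
grasp_force: 30.0
```

Emit:
apply_moves([
  {"tx": 0.0121, "ty": -0.005, "tz": 0.0004, "spin": 0},
  {"tx": 0.025, "ty": -0.0067, "tz": 0.0008, "spin": 0},
  {"tx": 0.0379, "ty": -0.005, "tz": 0.0012, "spin": 0},
  {"tx": 0.05, "ty": 0, "tz": 0.0017, "spin": 0},
  {"tx": 0.0604, "ty": 0.0079, "tz": 0.0021, "spin": 0},
  {"tx": 0.0683, "ty": 0.0183, "tz": 0.0025, "spin": 0},
  {"tx": 0.0733, "ty": 0.0304, "tz": 0.0029, "spin": 0},
  {"tx": 0.075, "ty": 0.0433, "tz": 0.0033, "spin": 0},
])

```text
t: 13.0
ee_pos: [612.6, 172.8, 219.1]
orientation: [-2.72, -1.571, 0.007]
ft_force: [-9.0, -2.9, 10.6]
width: 20.9
grasp_force: 30.0
```

Emit:
apply_moves([
  {"tx": -0.0017, "ty": 0.0129, "tz": 0.0004, "spin": 0},
  {"tx": -0.0067, "ty": 0.025, "tz": 0.0008, "spin": 0},
  {"tx": -0.0146, "ty": 0.0354, "tz": 0.0012, "spin": 0},
  {"tx": -0.025, "ty": 0.0433, "tz": 0.0017, "spin": 0},
  {"tx": -0.025, "ty": 0.0433, "tz": 0.0017, "spin": 0},
  {"tx": -0.025, "ty": 0.0433, "tz": 0.0017, "spin": 0},
  {"tx": -0.025, "ty": 0.0433, "tz": 0.0017, "spin": 0},
  {"tx": -0.025, "ty": 0.0433, "tz": 0.0017, "spin": 0},
])

```text
t: 13.8
ee_pos: [588.5, 216.7, 221.0]
orientation: [-2.72, -1.571, 0.0]
ft_force: [-1.1, 1.3, 5.5]
width: 21.2
grasp_force: 30.0
```

Emit:
apply_moves([
  {"tx": 0, "ty": 0, "tz": 0, "spin": 0},
  {"tx": 0, "ty": 0, "tz": 0, "spin": 0},
  {"tx": 0, "ty": 0, "tz": 0, "spin": 0},
  {"tx": 0, "ty": 0, "tz": 0, "spin": 0},
  {"tx": 0, "ty": 0, "tz": 0.015, "spin": 0},
  {"tx": 0, "ty": 0, "tz": 0.035, "spin": 0},
  {"tx": 0, "ty": 0, "tz": 0.055, "spin": 0},
  {"tx": 0, "ty": 0, "tz": 0.07, "spin": 0},
], gripper=-1)

```text
t: 14.6
ee_pos: [588.5, 217.2, 293.5]
orientation: [2.72, 1.571, 0.003]
ft_force: [0.4, 0.9, 0.1]
width: 81.2
grasp_force: 0.0
```

Emit:
apply_moves([
  {"tx": 0.015, "ty": -0.03, "tz": 0.0, "spin": 0},
  {"tx": 0.01, "ty": -0.07, "tz": 0, "spin": 0},
  {"tx": 0, "ty": -0.11, "tz": 0, "spin": 0},
  {"tx": -0.02, "ty": -0.15, "tz": 0, "spin": 0},
  {"tx": -0.04, "ty": -0.19, "tz": 0, "spin": 0},
  {"tx": -0.06, "ty": -0.23, "tz": 0, "spin": 0},
  {"tx": -0.09, "ty": -0.26, "tz": 0, "spin": 0},
  {"tx": -0.11, "ty": -0.29, "tz": 0, "spin": 0},
])

```text
t: 15.4
ee_pos: [476.3, -74.2, 291.6]
orientation: [2.72, 1.571, 0.0]
ft_force: [0.5, -1.0, -0.1]
width: 87.7
grasp_force: 0.0
```

```bash
python3 - <<'E'
from h import *
np.set_printoptions(precision=1,suppress=True)
o=[]
for c,x,y in(("scene",235,220),("top",205,220)):
    a=ctrl.get_image(c)[:,:,::-1]; o.append(cv2.resize(np.ascontiguousarray(a[y:y+100,x:x+100]),(400,400),interpolation=cv2.INTER_CUBIC))
cv2.imwrite("pics/g1.png",np.hstack(o))
for n in("basket_grip","basket_mid","knob_mid"):
    r=[ctrl.pinpoint(n,c)[:1] for c in("scene","top")]
    print(n,[(np.array(x[0]["uv"]),x[0]["score"]) if x else None for x in r],tri(r[0][0]["uv"],r[1][0]["uv"]) if r[0] and r[1] else "")
print(ctrl.get_obs()["ee_pos"],ctrl.get_obs()["width"])
E
```

```text
basket_grip [(array([315.1, 287.7]), 0.86), (array([286.3, 284.7]), 0.93)] [515.4  74.9  63.8]
basket_mid [(array([277.8, 294.9]), 0.83), (array([252.4, 269.2]), 0.62)] [558.5 175.5  48.2]
knob_mid [(array([258.1, 233.9]), 0.66), (array([223.3, 251.5]), 0.65)] [581.6 218.5 246.2]
[478.7 -72.2 291.1] 87.74962840190481
```

View pics/g1.png

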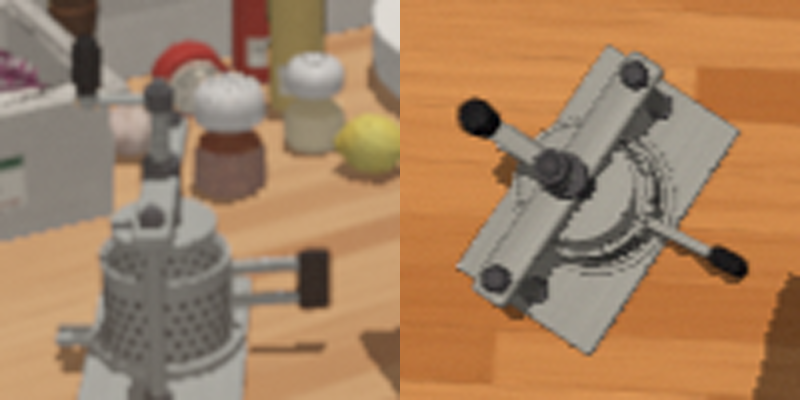

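The plate now stands clear above the basket rim, with the knob at top (223,250). The grip is at top (286.8,285.5), about (512.5,74) in world mm. Approaching it.

Emit:
apply_moves([
  {"tx": 0.008, "ty": 0.035, "tz": -0.01, "spin": 1},
  {"tx": 0.018, "ty": 0.08, "tz": -0.03, "spin": 2},
  {"tx": 0.027, "ty": 0.12, "tz": -0.06, "spin": 3},
  {"tx": 0.032, "ty": 0.14, "tz": -0.09, "spin": 3},
  {"tx": 0.0335, "ty": 0.1454, "tz": -0.12, "spin": 3},
  {"tx": 0.0335, "ty": 0.1454, "tz": -0.15, "spin": 3},
  {"tx": 0.0335, "ty": 0.1454, "tz": -0.175, "spin": 3},
  {"tx": 0.0335, "ty": 0.1454, "tz": -0.185, "spin": 3},
])

```text
t: 16.6
ee_pos: [510.2, 73.3, 103.5]
orientation: [-2.675, -1.644, 0.006]
ft_force: [-0.9, -0.2, -0.6]
width: 88.0
grasp_force: 0.0
```

Emit:
apply_moves([
  {"tx": 0, "ty": 0, "tz": -0.01, "spin": 0},
  {"tx": 0, "ty": 0, "tz": -0.025, "spin": 0},
  {"tx": 0, "ty": 0, "tz": -0.04, "spin": 0},
  {"tx": 0, "ty": 0, "tz": -0.05, "spin": 0},
  {"tx": 0, "ty": 0, "tz": -0.06, "spin": 0},
  {"tx": 0, "ty": 0, "tz": -0.064, "spin": 0},
  {"tx": 0, "ty": 0, "tz": -0.064, "spin": 0},
  {"tx": 0, "ty": 0, "tz": -0.064, "spin": 0},
])

```text
t: 17.4
ee_pos: [511.8, 72.4, 42.3]
orientation: [2.678, 1.642, 0.001]
ft_force: [-1.2, 0.2, -0.2]
width: 87.9
grasp_force: 0.0
```

```bash
python3 pic.py g2 -20 45; python3 -c "
from h import *
print(ctrl.get_obs()['ee_pos'])"
```

```text
scene (np.int64(270), np.int64(243)) 4.444444444444445
top (np.int64(243), np.int64(241)) 4.444444444444445
[511.90212243  72.45735544  42.49837213]
```

View pics/g2.png

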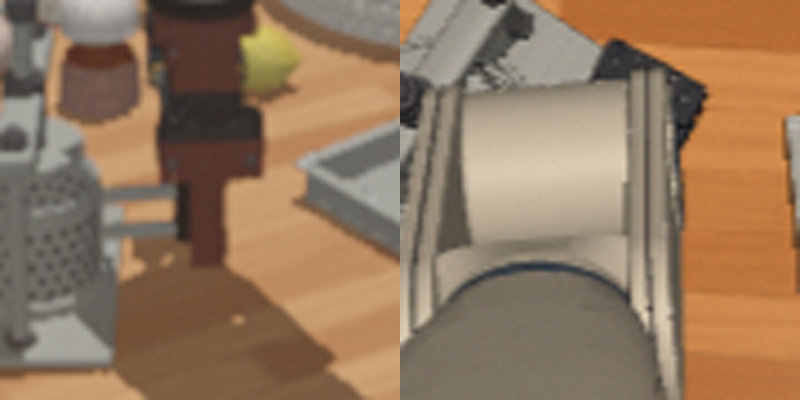

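The finger stands in front of the grip (scene ~(316,290)) and nothing is touching. Closing.

Emit:
apply_moves([
  {"tx": 0, "ty": 0, "tz": 0, "spin": 0},
  {"tx": 0, "ty": 0, "tz": 0, "spin": 0},
  {"tx": 0, "ty": 0, "tz": 0, "spin": 0},
  {"tx": 0, "ty": 0, "tz": 0, "spin": 0},
  {"tx": 0, "ty": 0, "tz": 0, "spin": 0},
  {"tx": 0, "ty": 0, "tz": 0, "spin": 0},
  {"tx": 0, "ty": 0, "tz": 0, "spin": 0},
  {"tx": 0, "ty": 0, "tz": 0, "spin": 0},
], gripper=1)

```text
t: 18.3
ee_pos: [511.5, 72.4, 41.9]
orientation: [-2.678, -1.642, 0.0]
ft_force: [-0.5, 0.0, -0.5]
width: 27.3
grasp_force: 0.0
```

Emit:
apply_moves([
  {"tx": 0, "ty": 0, "tz": 0, "spin": 0},
  {"tx": 0, "ty": 0, "tz": 0, "spin": 0},
  {"tx": 0, "ty": 0, "tz": 0, "spin": 0},
  {"tx": 0, "ty": 0, "tz": 0, "spin": 0},
  {"tx": 0, "ty": 0, "tz": 0, "spin": 0},
  {"tx": 0, "ty": 0, "tz": 0, "spin": 0},
  {"tx": 0, "ty": 0, "tz": 0, "spin": 0},
  {"tx": 0, "ty": 0, "tz": 0, "spin": 0},
])

```text
t: 19.1
ee_pos: [511.5, 72.4, 42.0]
orientation: [-2.678, -1.642, -0.0]
ft_force: [0.5, -0.5, -0.0]
width: 13.9
grasp_force: 30.0
```

Emit:
apply_moves([
  {"tx": 0, "ty": 0, "tz": 0.002, "spin": 0},
  {"tx": 0, "ty": 0, "tz": 0.004, "spin": 0},
  {"tx": 0, "ty": 0, "tz": 0.006, "spin": 0},
  {"tx": 0, "ty": 0, "tz": 0.008, "spin": 0},
  {"tx": 0, "ty": 0, "tz": 0.01, "spin": 0},
  {"tx": 0, "ty": 0, "tz": 0.012, "spin": 0},
  {"tx": 0, "ty": 0, "tz": 0.0135, "spin": 0},
  {"tx": 0, "ty": 0, "tz": 0.0135, "spin": 0},
])

```text
t: 19.9
ee_pos: [511.7, 72.4, 55.7]
orientation: [2.678, 1.642, 0.001]
ft_force: [-0.6, -0.7, -2.8]
width: 13.9
grasp_force: 30.0
```

```bash
python3 - <<'E'
from h import *
o=ctrl.get_obs();print(o["ee_pos"],o["ft_force"],o["moment"],o["width"])
a=ctrl.get_image("scene")[235:335,235:335,::-1]
cv2.imwrite("pics/l1.png",cv2.resize(np.ascontiguousarray(a),(500,500),interpolation=cv2.INTER_CUBIC))
E
```

```text
[511.66444032  72.43060446  55.7363549 ] [-0.61420962 -0.65436477 -2.80425   ] [-0.21561454  0.10269076  0.01386266] 13.909188073036033
```

View pics/l1.png

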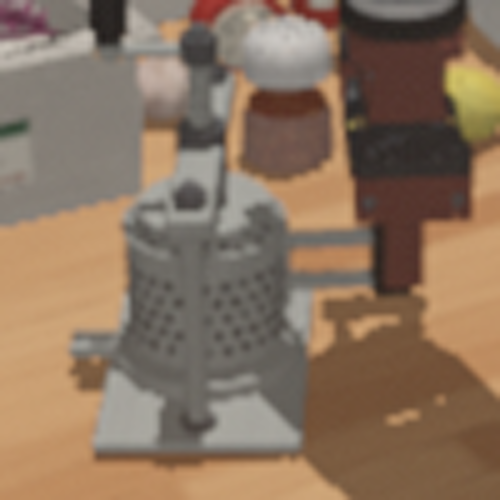

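The basket is held level under the plate with its foot off the dish (force −2.8 N, its full weight). Drawing it out.

Emit:
apply_moves([
  {"tx": -0.003, "ty": -0.005, "tz": 0, "spin": 0},
  {"tx": -0.009, "ty": -0.015, "tz": 0, "spin": 0},
  {"tx": -0.016, "ty": -0.028, "tz": 0, "spin": 0},
  {"tx": -0.024, "ty": -0.042, "tz": 0, "spin": 0},
  {"tx": -0.032, "ty": -0.056, "tz": 0, "spin": 0},
  {"tx": -0.04, "ty": -0.07, "tz": 0, "spin": 0},
  {"tx": -0.046, "ty": -0.08, "tz": 0, "spin": 0},
  {"tx": -0.05, "ty": -0.087, "tz": 0, "spin": 0},
])

```text
t: 20.75
ee_pos: [460.8, -15.8, 55.5]
orientation: [-2.679, -1.641, 0.0]
ft_force: [-1.0, 0.5, -2.9]
width: 13.7
grasp_force: 30.0
```

Emit:
apply_moves([
  {"tx": -0.005, "ty": -0.009, "tz": 0, "spin": 0},
  {"tx": -0.012, "ty": -0.021, "tz": 0, "spin": 0},
  {"tx": -0.019, "ty": -0.033, "tz": 0, "spin": 0},
  {"tx": -0.025, "ty": -0.044, "tz": 0.002, "spin": 0},
  {"tx": -0.03, "ty": -0.052, "tz": 0.006, "spin": 0},
  {"tx": -0.035, "ty": -0.06, "tz": 0.012, "spin": 0},
  {"tx": -0.037, "ty": -0.063, "tz": 0.018, "spin": 0},
  {"tx": -0.037, "ty": -0.063, "tz": 0.02, "spin": 0},
])

```text
t: 21.55
ee_pos: [424.8, -78.1, 76.4]
orientation: [2.678, 1.641, 0.002]
ft_force: [-0.1, -0.7, -2.8]
width: 14.3
grasp_force: 30.0
```

```bash
python3 - <<'E'
from h import *
np.set_printoptions(precision=2,suppress=True)
o=ctrl.get_obs();print(o["ee_pos"],o["ft_force"],o["moment"],o["width"])
a=ctrl.get_image("scene")[235:355,255:415,::-1]
cv2.imwrite("pics/o1.png",cv2.resize(np.ascontiguousarray(a),(640,480),interpolation=cv2.INTER_CUBIC))
ctrl.get_image("top")
for n in("basket_mid","basket","press"):
    r=[ctrl.pinpoint(n,c)[:1] for c in("scene","top")]
    print(n,[(np.array(x[0]["uv"]),x[0]["score"]) if x else None for x in r],tri(r[0][0]["uv"],r[1][0]["uv"]) if r[0] and r[1] else "")
E
```

```text
[424.77 -78.08  76.39] [-0.11 -0.74 -2.75] [-0.29  0.06 -0.  ] 14.330459571171051
basket_mid [(array([335.2, 284.8]), 0.62), (array([304.2, 297.8]), 0.64)] [480.97  24.44  75.07]
basket [(array([334.1, 291.5]), 0.72), (array([301.2, 300.4]), 0.68)] [473.99  33.05  58.36]
press [(array([278.5, 304.1]), 0.91), (array([252.5, 271.5]), 0.97)] [553.73 178.04  20.11]
```

View pics/o1.png

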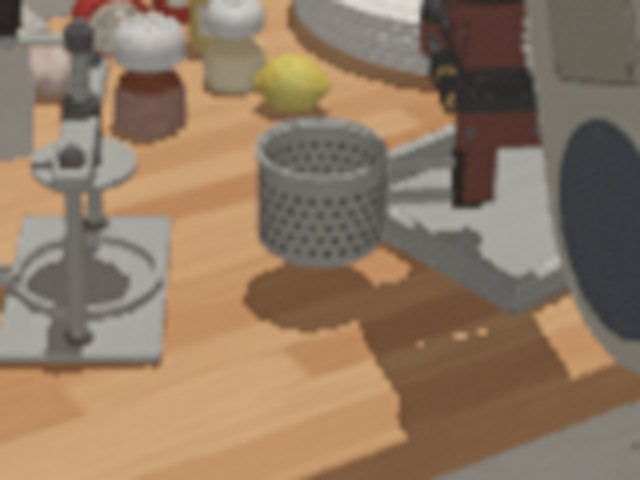

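The basket is out and held upright, with the pads carrying its moment of about 0.29 Nm. The moves can't tilt the tool, so the basket has to swing about the pinch axis. I'll take it low over free table, where any slip is harmless, and see whether a lighter closure lowers the grip force.

Emit:
apply_moves([
  {"tx": -0.008, "ty": 0.02, "tz": 0, "spin": 0},
  {"tx": -0.017, "ty": 0.04, "tz": 0, "spin": 0},
  {"tx": -0.025, "ty": 0.06, "tz": 0, "spin": 0},
  {"tx": -0.025, "ty": 0.06, "tz": -0.012, "spin": 0},
  {"tx": -0.025, "ty": 0.06, "tz": -0.025, "spin": 0},
  {"tx": -0.025, "ty": 0.06, "tz": -0.036, "spin": 0},
  {"tx": -0.025, "ty": 0.06, "tz": -0.04, "spin": 0},
  {"tx": -0.025, "ty": 0.06, "tz": -0.04, "spin": 0},
])

```text
t: 22.75
ee_pos: [399.1, -17.6, 34.9]
orientation: [-2.677, -1.642, 0.002]
ft_force: [-1.0, 0.5, -2.2]
width: 14.2
grasp_force: 30.0
```

Emit:
apply_moves([
  {"tx": 0, "ty": 0, "tz": 0, "spin": 0},
  {"tx": 0, "ty": 0, "tz": 0, "spin": 0},
  {"tx": 0, "ty": 0, "tz": 0, "spin": 0},
  {"tx": 0, "ty": 0, "tz": 0, "spin": 0},
  {"tx": 0, "ty": 0, "tz": 0, "spin": 0},
  {"tx": 0, "ty": 0, "tz": 0, "spin": 0},
  {"tx": 0, "ty": 0, "tz": 0, "spin": 0},
  {"tx": 0, "ty": 0, "tz": 0, "spin": 0},
], gripper=0.7)

```text
t: 23.55
ee_pos: [399.5, -17.6, 35.5]
orientation: [-2.678, -1.642, 0.0]
ft_force: [-0.4, 0.0, -2.3]
width: 13.9
grasp_force: 29.6
```

```bash
python3 - <<'E'
from h import *
o=ctrl.get_obs();print(o["ee_pos"],o["ft_force"],o["moment"],o["width"],o["grasp_force"])
E
```

```text
[399.48285836 -17.57620199  35.47755652] [-0.35203588  0.01194331 -2.31476048] [-0.26925726  0.06159519 -0.0200962 ] 13.887448547714799 29.64183121919632
```

The grip force eased slightly to 29.6 N, so the closure does act like a position servo near contact. Easing a little more.

Emit:
apply_moves([
  {"tx": 0, "ty": 0, "tz": 0, "spin": 0},
  {"tx": 0, "ty": 0, "tz": 0, "spin": 0},
  {"tx": 0, "ty": 0, "tz": 0, "spin": 0},
  {"tx": 0, "ty": 0, "tz": 0, "spin": 0},
  {"tx": 0, "ty": 0, "tz": 0, "spin": 0},
  {"tx": 0, "ty": 0, "tz": 0, "spin": 0},
  {"tx": 0, "ty": 0, "tz": 0, "spin": 0},
  {"tx": 0, "ty": 0, "tz": 0, "spin": 0},
], gripper=0.694)

```text
t: 24.35
ee_pos: [399.5, -17.6, 35.5]
orientation: [2.678, 1.642, -0.0]
ft_force: [-0.3, 0.3, -2.5]
width: 13.8
grasp_force: 20.2
```

```bash
python3 - <<'E'
from h import *
o=ctrl.get_obs();print(o["ee_pos"],o["ft_force"],o["moment"],o["width"],o["grasp_force"])
E
```

```text
[399.49150007 -17.59896813  35.47170362] [-0.2705529   0.31471892 -2.48066939] [-0.25504866  0.05807614  0.08126345] 13.783669581917213 20.202927589416504
```

Emit:
apply_moves([
  {"tx": 0, "ty": 0, "tz": 0, "spin": 0},
  {"tx": 0, "ty": 0, "tz": 0, "spin": 0},
  {"tx": 0, "ty": 0, "tz": 0, "spin": 0},
  {"tx": 0, "ty": 0, "tz": 0.003, "spin": 0},
  {"tx": 0, "ty": 0, "tz": 0.006, "spin": 0},
  {"tx": 0, "ty": 0, "tz": 0.009, "spin": 0},
  {"tx": 0, "ty": 0, "tz": 0.012, "spin": 0},
  {"tx": 0, "ty": 0, "tz": 0.015, "spin": 0},
], gripper=0.69)

```text
t: 25.15
ee_pos: [399.6, -17.6, 50.8]
orientation: [2.678, 1.642, 0.0]
ft_force: [-0.1, 0.1, -2.2]
width: 14.1
grasp_force: 13.9
```

```bash
python3 - <<'E'
from h import *
o=ctrl.get_obs();print(o["ee_pos"],o["ft_force"],o["moment"],o["width"],o["grasp_force"])
E
```

```text
[399.58608003 -17.60301665  50.82756031] [-0.13803695  0.11658786 -2.17163224] [-0.20311948  0.07712445 -0.03377506] 14.058854267365692 13.914202898740768
```

Emit:
apply_moves([
  {"tx": 0, "ty": 0, "tz": 0, "spin": 0},
  {"tx": 0, "ty": 0, "tz": 0, "spin": 0},
  {"tx": 0, "ty": 0, "tz": 0.003, "spin": 0},
  {"tx": 0, "ty": 0, "tz": 0.006, "spin": 0},
  {"tx": 0, "ty": 0, "tz": 0.009, "spin": 0},
  {"tx": 0, "ty": 0, "tz": 0.012, "spin": 0},
  {"tx": 0, "ty": 0, "tz": 0.016, "spin": 0},
  {"tx": 0, "ty": 0, "tz": 0.02, "spin": 0},
], gripper=0.688)

```text
t: 25.95
ee_pos: [399.5, -17.6, 70.8]
orientation: [2.678, 1.642, 0.0]
ft_force: [0.3, 0.0, -2.8]
width: 13.8
grasp_force: 10.8
```

```bash
python3 - <<'E'
from h import *
o=ctrl.get_obs();print(o["ee_pos"],o["ft_force"],o["moment"],o["width"],o["grasp_force"])
a=ctrl.get_image("scene")[235:355,255:415,::-1]
cv2.imwrite("pics/t1.png",cv2.resize(np.ascontiguousarray(a),(640,480),interpolation=cv2.INTER_CUBIC))
E
```

```text
[399.50334582 -17.60991462  70.82440525] [ 0.27030975  0.00376718 -2.76821426] [-0.24365632  0.15444223 -0.04264899] 13.781092333542118 10.76230064034462
```

View pics/t1.png

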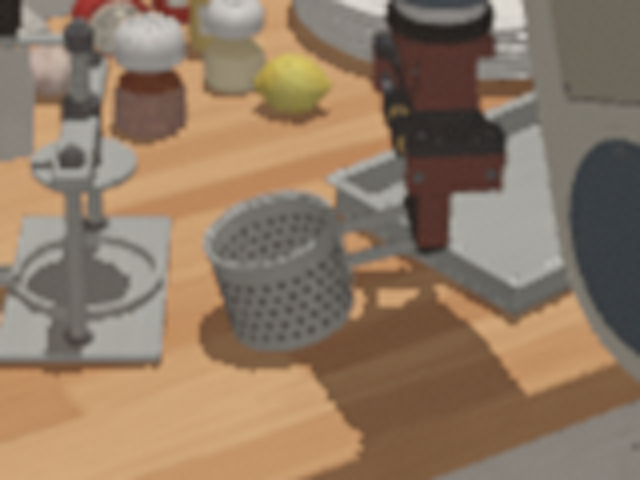

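The basket now droops about 15 degrees in the pads, still held (−2.8 N). Raising it gradually so it swings down the rest of the way.

Emit:
apply_moves([
  {"tx": 0, "ty": 0, "tz": 0.005, "spin": 0},
  {"tx": 0, "ty": 0, "tz": 0.01, "spin": 0},
  {"tx": 0, "ty": 0, "tz": 0.016, "spin": 0},
  {"tx": 0, "ty": 0, "tz": 0.022, "spin": 0},
  {"tx": 0, "ty": 0, "tz": 0.029, "spin": 0},
  {"tx": 0, "ty": 0, "tz": 0.036, "spin": 0},
  {"tx": 0, "ty": 0, "tz": 0.043, "spin": 0},
  {"tx": 0, "ty": 0, "tz": 0.05, "spin": 0},
])

```text
t: 26.8
ee_pos: [399.4, -17.6, 121.1]
orientation: [2.678, 1.642, 0.0]
ft_force: [0.2, -0.3, -2.9]
width: 13.9
grasp_force: 10.7
```

```bash
cat > dr.py <<'E'
from h import *
o=ctrl.get_obs();print(o["ee_pos"],o["ft_force"],o["moment"],np.hypot(*o["moment"][:2]),o["width"],o["grasp_force"])
for c in("scene","top"): ctrl.get_image(c)
g=np.array(o["ee_pos"])+[0,0,18.7]
r=[ctrl.pinpoint("basket_mid",c)[:1] for c in("scene","top")]
print(r)
if r[0]:
    # intersect scene ray with the vertical plane through pinch along basket heading 63 deg
    p,d=ray("scene",r[0][0]["uv"]);a=np.radians(63);n=np.array([-np.sin(a),np.cos(a),0]);q=p+d*((g-p)@n)/(d@n)
    v=q-g;print("mid",q,"len",np.linalg.norm(v),"droop",np.degrees(np.arctan2(-v[2],v[0]*np.cos(a)+v[1]*np.sin(a)))-7)
E
python3 dr.py
```

```text
[399.44921641 -17.57704347 121.11182482] [ 0.20169582 -0.26919994 -2.87097621] [-0.09919463  0.06629111 -0.00956298] 0.11930669103861748 13.869778704976621 10.707309544086456
[[{'uv': [331.7, 298.5], 'score': 0.91}], [{'uv': [289.0, 310.0], 'score': 0.93}]]
mid [439.69203358  61.40393229  60.68538148] len 118.821180349466 droop 34.753618152934564
```

Emit:
apply_moves([
  {"tx": 0, "ty": 0, "tz": 0.01, "spin": 0},
  {"tx": 0, "ty": 0, "tz": 0.02, "spin": 0},
  {"tx": 0, "ty": 0, "tz": 0.03, "spin": 0},
  {"tx": 0, "ty": 0, "tz": 0.04, "spin": 0},
  {"tx": 0, "ty": 0, "tz": 0.05, "spin": 0},
  {"tx": 0, "ty": 0, "tz": 0.06, "spin": 0},
  {"tx": 0, "ty": 0, "tz": 0.07, "spin": 0},
  {"tx": 0, "ty": 0, "tz": 0.08, "spin": 0},
])

```text
t: 27.8
ee_pos: [399.4, -17.6, 201.3]
orientation: [2.678, 1.642, 0.0]
ft_force: [-0.6, 0.7, -1.7]
width: 14.0
grasp_force: 10.7
```

```bash
python3 dr.py
```

```text
[399.4131739  -17.57867195 201.34610682] [-0.6137181   0.73368009 -1.67409054] [-0.137841    0.02652544 -0.01140969] 0.14037000925080018 14.002426472871727 10.694584250450134
[[{'uv': [332.0, 274.3], 'score': 0.81}], [{'uv': [290.9, 312.5], 'score': 0.65}]]
mid [439.77250015  61.63096575 139.41042939] len 120.02147472453422 droop 35.20952614190367
```

Emit:
apply_moves([
  {"tx": 0, "ty": 0, "tz": -0.01, "spin": 0},
  {"tx": 0, "ty": 0, "tz": -0.02, "spin": 0},
  {"tx": 0, "ty": 0, "tz": -0.03, "spin": 0},
  {"tx": 0, "ty": 0, "tz": -0.035, "spin": 0},
  {"tx": 0, "ty": 0, "tz": -0.035, "spin": 0},
  {"tx": 0, "ty": 0, "tz": -0.035, "spin": 0},
  {"tx": 0, "ty": 0, "tz": -0.035, "spin": 0},
  {"tx": 0, "ty": 0, "tz": -0.035, "spin": 0},
], gripper=0.6855)

```text
t: 28.8
ee_pos: [399.8, -17.6, 165.8]
orientation: [2.678, 1.642, 0.001]
ft_force: [-0.1, -0.9, -2.2]
width: 14.3
grasp_force: 6.7
```

```bash
python3 dr.py
```

```text
[399.83175582 -17.62786529 165.82064814] [-0.11732344 -0.93227741 -2.24648209] [-0.08567819 -0.07991592  0.02365181] 0.1171635893522983 14.346540610482021 6.652049347758293
[[{'uv': [349.2, 297.7], 'score': 0.64}], [{'uv': [309.1, 322.4], 'score': 0.55}]]
mid [416.97137999  16.01054117  60.70976932] len 129.43895402324668 droop 66.04212660895021
```

Emit:
apply_moves([
  {"tx": 0, "ty": 0, "tz": 0.005, "spin": 0},
  {"tx": 0, "ty": 0, "tz": 0.01, "spin": 0},
  {"tx": 0, "ty": 0, "tz": 0.01, "spin": 0},
  {"tx": 0, "ty": 0, "tz": 0.01, "spin": 0},
  {"tx": 0, "ty": 0, "tz": 0.01, "spin": 0},
  {"tx": 0, "ty": 0, "tz": 0.01, "spin": 0},
  {"tx": 0, "ty": 0, "tz": 0.01, "spin": 0},
  {"tx": 0, "ty": 0, "tz": 0.01, "spin": 0},
], gripper=0.684)

```text
t: 29.8
ee_pos: [399.4, -17.6, 175.4]
orientation: [-2.678, -1.642, 0.0]
ft_force: [-0.4, 0.1, -2.2]
width: 13.7
grasp_force: 4.4
```

```bash
python3 dr.py
```

```text
[399.40487148 -17.5985628  175.37043585] [-0.41700847  0.06798957 -2.20119595] [-0.01217341 -0.02264256  0.00187198] 0.025707535059581305 13.734337271448371 4.355220347642899
[[{'uv': [352.0, 294.2], 'score': 0.78}], [{'uv': [309.3, 324.0], 'score': 0.41}]]
mid [413.1108117    9.30085945  72.21761367] len 125.53701441154523 droop 69.08475827524198
```

Emit:
apply_moves([
  {"tx": 0, "ty": 0, "tz": 0, "spin": 0},
  {"tx": 0, "ty": 0, "tz": 0, "spin": 0},
  {"tx": 0, "ty": 0, "tz": 0, "spin": 0},
  {"tx": 0, "ty": 0, "tz": 0.01, "spin": 0},
  {"tx": 0, "ty": 0, "tz": 0.03, "spin": 0},
  {"tx": 0, "ty": 0, "tz": 0.05, "spin": 0},
  {"tx": 0, "ty": 0, "tz": 0.07, "spin": 0},
  {"tx": 0, "ty": 0, "tz": 0.09, "spin": 0},
], gripper=1)

```text
t: 30.8
ee_pos: [399.4, -17.6, 267.0]
orientation: [2.678, 1.642, 0.001]
ft_force: [0.0, -0.1, -2.2]
width: 14.1
grasp_force: 30.0
```

```bash
cat > fit.py <<'E'
from h import *
from scipy.optimize import minimize
o=ctrl.get_obs();g=np.array(o["ee_pos"])+[0,0,18.7];R=cv2.Rodrigues(np.array(o["orientation"]))[0]
print(o["ee_pos"],o["ft_force"],np.hypot(*o["moment"][:2]),o["width"],o["grasp_force"])
y=R[:,1];h=np.array([-y[1],y[0],0]);h/=np.linalg.norm(h)
if h@np.array([.45,.89,0])<0:h=-h
obs={}
for c in("scene","top"):
    ctrl.get_image(c);r=ctrl.outline_of("basket",c)
    if r: obs[c]=r[0]["pixels"]; print(c,r[0]["score"],r[0]["box"])
up=np.array([0,0,1.]);l=np.cross(up,h)
def pose(th,dz):
    t=np.radians(th);ax=np.cos(t)*h-np.sin(t)*up;zz=np.sin(t)*h+np.cos(t)*up
    return g+112*ax-(56.7-8+dz)*zz,ax,zz   # underside centre
def mask(c,th,dz):
    b,ax,zz=pose(th,dz);P=[]
    for k,rr in((0,46.5),(68,46.5),(70,48.5),(75,48.5)):
        for a in np.linspace(0,2*np.pi,40): P.append(proj(c,b+k*zz+rr*(np.cos(a)*ax+np.sin(a)*l)))
    m=np.zeros((480,640),np.uint8);cv2.fillConvexPoly(m,cv2.convexHull(np.array(P).round().astype(np.int32)),1);return m>0
for c,m in obs.items():
    n=cv2.morphologyEx(m.astype(np.uint8),cv2.MORPH_OPEN,np.ones((7,7),np.uint8))>0
    best=sorted(((-(mask(c,th,dz)&n).sum()/(mask(c,th,dz)|n).sum(),th,dz) for th in range(40,101,3) for dz in(-6,0,6)))[:6]
    th,dz=best[0][1:];b,ax,zz=pose(th,dz);print(c,[(round(-a,3),t,z) for a,t,z in best],"mid",b+37.5*zz)
E
python3 fit.py
```

```text
[399.38685101 -17.58595097 266.99693736] [ 0.01902253 -0.13836197 -2.17125726] 0.10807370203382512 14.141584725537355 29.999498426914215
scene 0.59 [337.5, 222.1, 377.1, 280.9]
top 0.53 [296.9, 298.5, 315.3, 308.7]Traceback (most recent call last):
  File "fit.py", line 22, in <module>
    best=sorted(((-(mask(c,th,dz)&n).sum()/(mask(c,th,dz)|n).sum(),th,dz) for th in range(40,101,3) for dz in(-6,0,6)))[:6]
         ~~~~~~^^^^^^^^^^^^^^^^^^^^^^^^^^^^^^^^^^^^^^^^^^^^^^^^^^^^^^^^^^^^^^^^^^^^^^^^^^^^^^^^^^^^^^^^^^^^^^^^^^^^^^^^
  File "fit.py", line 22, in <genexpr>
    best=sorted(((-(mask(c,th,dz)&n).sum()/(mask(c,th,dz)|n).sum(),th,dz) for th in range(40,101,3) for dz in(-6,0,6)))[:6]
                    ~~~~^^^^^^^^^
  File "fit.py", line 18, in mask
    for a in np.linspace(0,2*np.pi,40): P.append(proj(c,b+k*zz+rr*(np.cos(a)*ax+np.sin(a)*l)))
                                                 ~~~~^^^^^^^^^^^^^^^^^^^^^^^^^^^^^^^^^^^^^^^^
  File "h.py", line 16, in proj
    f,cx,cy,R,t=cal(c); q=R@np.array(p,float)+t; return np.array([cx+f*q[0]/q[2],cy+f*q[1]/q[2]])
                ~~~^^^
  File "h.py", line 4, in cal
    k=ctrl.get_calibration(c); f=240/np.tan(np.radians(k["fov_y"])/2)
ValueError: time passes only in moves, steps and waits
```

```bash
sed -i 's/^def cal(c)/import functools\n@functools.lru_cache\ndef cal(c)/' h.py; python3 fit.py; python3 - <<'E'
from h import *
a=ctrl.get_image("scene")[205:325,265:425,::-1]
cv2.imwrite("pics/t2.png",cv2.resize(np.ascontiguousarray(a),(640,480),interpolation=cv2.INTER_CUBIC))
E
```

```text
[399.45523152 -17.61652354 265.63149724] [ 0.02490554  0.1965927  -3.123412  ] 0.042793027401234966 13.43805936330314 29.99962627887726
scene 0.79 [336.8, 221.1, 377.6, 280.6]
top 0.44 [295.6, 301.1, 317.7, 310.2]
scene [(np.float64(0.91), 67, 0), (np.float64(0.909), 70, -6), (np.float64(0.904), 67, 6), (np.float64(0.901), 70, 0), (np.float64(0.901), 64, 6), (np.float64(0.885), 73, -6)] mid [414.62393467  12.19894682 176.85876502]
top [(np.float64(-0.0), 40, -6), (np.float64(-0.0), 40, 0), (np.float64(-0.0), 40, 6), (np.float64(-0.0), 43, -6), (np.float64(-0.0), 43, 0), (np.float64(-0.0), 43, 6)] mid [436.84369519  55.87391391 208.35585385]
```

The silhouette fit gives a tilt of about 68 degrees. To gain margin I'll lower it until the bottom edge lightly touches the table, then move the pinch forward over it to swing it nearer 80 degrees.

Emit:
apply_moves([
  {"tx": 0, "ty": 0, "tz": -0.02, "spin": 0},
  {"tx": 0, "ty": 0, "tz": -0.04, "spin": 0},
  {"tx": 0, "ty": 0, "tz": -0.06, "spin": 0},
  {"tx": 0, "ty": 0, "tz": -0.08, "spin": 0},
  {"tx": 0, "ty": 0, "tz": -0.095, "spin": 0},
  {"tx": 0, "ty": 0, "tz": -0.105, "spin": 0},
  {"tx": 0, "ty": 0, "tz": -0.111, "spin": 0},
  {"tx": 0, "ty": 0, "tz": -0.114, "spin": 0},
], gripper=0.69)

```text
t: 32.05
ee_pos: [399.4, -17.6, 151.0]
orientation: [-2.678, -1.642, 0.001]
ft_force: [-0.1, 0.5, -2.7]
width: 14.0
grasp_force: 13.6
```

Emit:
apply_moves([
  {"tx": 0.001, "ty": 0.002, "tz": -0.002, "spin": 0},
  {"tx": 0.002, "ty": 0.004, "tz": -0.004, "spin": 0},
  {"tx": 0.004, "ty": 0.008, "tz": -0.006, "spin": 0},
  {"tx": 0.006, "ty": 0.012, "tz": -0.006, "spin": 0},
  {"tx": 0.008, "ty": 0.016, "tz": -0.006, "spin": 0},
  {"tx": 0.01, "ty": 0.02, "tz": -0.006, "spin": 0},
  {"tx": 0.012, "ty": 0.024, "tz": -0.006, "spin": 0},
  {"tx": 0.014, "ty": 0.028, "tz": -0.006, "spin": 0},
])

```text
t: 32.85
ee_pos: [414.8, 10.8, 147.0]
orientation: [2.677, 1.642, 0.004]
ft_force: [-1.7, 0.2, 6.1]
width: 13.9
grasp_force: 14.7
```

```bash
python3 fit.py | grep -v ^top
```

```text
[414.77865819  10.78847721 146.98413627] [-1.66366528  0.20994974  6.14229888] 0.5588383039448889 13.858177436018012 14.716355949640274
scene 0.76 [333.7, 261.3, 365.9, 314.3]
scene [(np.float64(0.892), 82, -6), (np.float64(0.872), 79, 0), (np.float64(0.865), 85, -6), (np.float64(0.864), 76, 6), (np.float64(0.848), 82, 0), (np.float64(0.841), 79, 6)] mid [419.51254339  20.09127443  54.05041245]
```

Now about 80 degrees. Tightening fully, lifting, and carrying it over the pan.

Emit:
apply_moves([
  {"tx": 0, "ty": 0, "tz": 0, "spin": 0},
  {"tx": 0, "ty": 0, "tz": 0, "spin": 0},
  {"tx": 0, "ty": 0, "tz": 0.01, "spin": 0},
  {"tx": 0, "ty": 0, "tz": 0.03, "spin": 0},
  {"tx": 0, "ty": 0, "tz": 0.05, "spin": 0},
  {"tx": 0, "ty": 0, "tz": 0.075, "spin": 0},
  {"tx": 0, "ty": 0, "tz": 0.1, "spin": 0},
  {"tx": 0, "ty": 0, "tz": 0.12, "spin": 0},
], gripper=1)

```text
t: 33.85
ee_pos: [413.9, 10.5, 267.7]
orientation: [2.677, 1.642, 0.003]
ft_force: [0.9, -0.5, -2.7]
width: 14.0
grasp_force: 30.0
```

Emit:
apply_moves([
  {"tx": 0.002, "ty": -0.005, "tz": 0.015, "spin": 0},
  {"tx": 0.006, "ty": -0.02, "tz": 0.03, "spin": 0},
  {"tx": 0.014, "ty": -0.045, "tz": 0.04, "spin": 0},
  {"tx": 0.024, "ty": -0.075, "tz": 0.045, "spin": 0},
  {"tx": 0.034, "ty": -0.11, "tz": 0.045, "spin": 0},
  {"tx": 0.043, "ty": -0.14, "tz": 0.045, "spin": 0},
  {"tx": 0.051, "ty": -0.165, "tz": 0.045, "spin": 0},
  {"tx": 0.056, "ty": -0.185, "tz": 0.045, "spin": 0},
])

```text
t: 34.65
ee_pos: [469.9, -176.1, 311.3]
orientation: [2.678, 1.641, 0.001]
ft_force: [0.3, 0.0, -2.2]
width: 13.8
grasp_force: 30.0
```

Emit:
apply_moves([
  {"tx": 0.004, "ty": -0.012, "tz": 0, "spin": 0},
  {"tx": 0.008, "ty": -0.022, "tz": 0, "spin": 0},
  {"tx": 0.01, "ty": -0.029, "tz": 0, "spin": 0},
  {"tx": 0.011, "ty": -0.032, "tz": 0, "spin": 0},
  {"tx": 0.011, "ty": -0.032, "tz": 0, "spin": 0},
  {"tx": 0.011, "ty": -0.032, "tz": 0, "spin": 0},
  {"tx": 0.011, "ty": -0.032, "tz": 0, "spin": 0},
  {"tx": 0.011, "ty": -0.032, "tz": 0, "spin": 0},
])

```text
t: 35.45
ee_pos: [480.4, -206.2, 310.5]
orientation: [-2.678, -1.643, -0.0]
ft_force: [-0.5, -0.3, -1.9]
width: 14.0
grasp_force: 30.0
```

```bash
python3 fit.py; python3 - <<'E'
from h import *
cv2.imwrite("pics/f.png",np.hstack([cv2.resize(np.ascontiguousarray(ctrl.get_image(c)[y:y+h,x:x+h,::-1]),(400,400),interpolation=cv2.INTER_CUBIC) for c,x,y,h in(("scene",240,180,200),("top",240,180,200))]))
E
```

```text
[ 480.44007026 -206.21755451  310.53010232] [-0.47865869 -0.34120475 -1.87084624] 0.0585065828270234 14.04139189620738 29.998778700828552
scene 0.84 [383.3, 201.6, 392.0, 239.7]
top 0.59 [368.4, 271.6, 406.5, 321.5]
scene [(np.float64(0.406), 76, 6), (np.float64(0.401), 76, 0), (np.float64(0.401), 82, -6), (np.float64(0.401), 73, 0), (np.float64(0.399), 70, 0), (np.float64(0.399), 73, -6)] mid [ 485.15387135 -196.94025069  216.39592437]
top [(np.float64(0.206), 79, -6), (np.float64(0.204), 76, -6), (np.float64(0.203), 76, 0), (np.float64(0.202), 76, 6), (np.float64(0.201), 79, 0), (np.float64(0.201), 73, -6)] mid [ 487.80833431 -191.71596168  218.295651  ]
```

View pics/f.png

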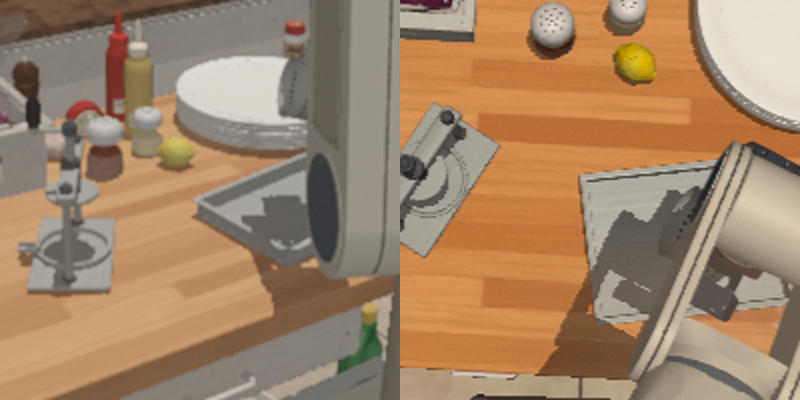

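The basket hangs on its side over the pan: top-crop pixels about (680,215), the visible rim part in scene about (388,220). The estimated middle is (486,−195,217) mm against a pan centre of about (487,−197), with a tilt of about 78 degrees. Handing in.

```bash
python3 -c "
from workcell import ctrl
print(ctrl.close_job())"
```

```text
the job is handed in; nothing more can be done
None
```

I wound the press up three full turns and drew the basket out. I handed the job in with the basket held over the middle of the drip pan, its middle about 217 mm above the table, tipped about 78 degrees by image fit; the hand-in returned no verdict.

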